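# Fill the laksa condiment caddy

## Robot

A 6-joint arm with a two-finger parallel gripper is mounted at the origin on the work surface. World frame = base frame: x ahead of the robot, y to its left, z up, the work surface at z = 0. Lengths are in m, angles in rad, forces in N, time in s.
With the tool pointing down it reaches from about 0.25 to 0.85 m from the base axis. Payload 12.5 kg.
Tool frame: the origin (TCP) lies at the very end of the fingers, on their centre line; the grasp point (between the pads) lies 19 mm behind it; z points along the fingers, y is the line along which they close (so a half turn about z gives the same grasp; the last joint's range is limited). The gripper opens to 93 mm and grips with 3 to 60 N. Pads are 15 mm wide; open, the fingers measure 128 mm over their backs; the gripper's body (75 mm by 188 mm) begins 65 mm behind the grasp point.
Start: joints at [1.075, 0.351, 1.652, -0, 1.139, -0.085], TCP at [0.22, 0.504, 0.219] pointing down, gripper open.
Joint ranges: [-2.75, 2.75], [-0.79, 2.1], [0.01, 2.65], [-1.57, 4.71], [0.07, 3.14], [-2.87, 2.87]. Speed limits (rad/s): [2.22, 2.22, 2.79, 3.14, 3.14, 3.14].

## Interface

Orientations are given as a 3x3 rotation matrix whose columns are the frame's x, y, z axes.
In Python, from workcell import manip gives the robot as it stands. The module is installed in compiled form; this text tells all that it offers.
- The arm moves only by the tool move_arm, never from a script. Its argument "motion" is a list of rows, each a list of 5 numbers: the shift along the tool's x, y, z in units of 40 mm (1.0 is 40 mm), then the turn about the tool's z in units of 5 degrees (1.0 is 5 degrees), then the finger opening in mm, from 0 to 93. In form: [[tx, ty, tz, twist, hand], ...]. A call has 1 to 5 rows; each row is the pose to reach, as a shift and turn from the pose commanded when the call began, along the tool's axes at that moment; what a row does not reach only later rows make up. A row lasts 1/12 s, in which the tool goes at most 41.7 mm and 7.16 degrees, less where a joint would pass 70% of its speed; a pose out of reach is approached as far as the arm can. A call with a gripper value outside its range is refused whole. The fingers move at their own pace and stop on an object; "squeeze" is the grip in N (left out, the last holds). Time passes only in rows, so rows that repeat a pose let the fingers close. It gives the time, the measured TCP pose, the force, the opening and the grip force at its end, in the units of the state.
- manip.observe(): the state, without advancing time (a new reading comes with each control period).
- manip.get_image(name): name is "scene" or "side" or "wrist"; returns the picture (400x640x3 uint8, red, green, blue); there is no depth.
- manip.camera_info(name): a dict with "mtx" (3x3 intrinsics, pixels), "R" (3x3) and "t" (3): a world point X has camera coordinates R X + t. Camera axes: x right, y down, z forward; pixel columns grow to the right and rows downward; lengths in m; the calibration is good to about 2 mm. A picture is of the moment at which its call begins: read the wrist's pose just before it. camera_info takes no time and is no camera call; for the wrist camera it gives the pose at the moment of the call.
- manip.hand_in(): hands the job in; it is judged then, once.
The state is a dict: "t": time; "joints": joint angles; "qd": joint speeds; "joint_efforts": joint torques, N m; "position": TCP position; "tool_rot": TCP orientation; "wrist_force": force on the tool from outside, world axes, zero at the start; "moment": the same for the moment, N m; "finger_gap": finger opening in m; "grip_force": force on a finger pad.
Only numpy, scipy, OpenCV 4.12 (cv2) and the standard library are available. Lean on these libraries where they do the work, as an engineer would, in place of code of your own. Each camera call takes 0.05 s, during which the arm holds its last target. There are 200 camera calls.

## Task

Put the four lidded steel condiment tins into the wooden caddy, each standing upright and flat on the bottom of the well that has its own shape and size. Leave the two open, empty tins standing where they are, and do not knock any tin over.

Things in the scene. Friction and masses are not known exactly. Their poses are not given: they have to be found in the camera images.
- tin_big_round_mid (a point): Stainless steel condiment tin WITH A LID: closed flat top with a dark seam line just under it and a small round knob (16 mm wide) in the middle. Big round one: 64 mm diameter, body 64 mm tall. The point is on the tin's axis, 32 mm above its underside (half-way up the body); z is up. Stands upright on the counter at the start (point at height 32 mm); about 0.1 to 0.35 kg. Grip the body; knob top is 76 mm above the underside.
- tin_small_round_mid (a point): Stainless steel condiment tin WITH A LID: closed flat top with a dark seam line just under it and a small round knob (16 mm wide) in the middle. Small round one: 44 mm diameter, body 64 mm tall. The point is on the tin's axis, 32 mm above its underside (half-way up the body); z is up. Stands upright on the counter at the start (point at height 32 mm); about 0.1 to 0.35 kg. Grip the body; knob top is 76 mm above the underside.
- tin_square_mid (a point): Stainless steel condiment tin WITH A LID: closed flat top with a dark seam line just under it and a small round knob (16 mm wide) in the middle. Square one: 52 x 52 mm, body 64 mm tall, x and y axes square to its sides. The point is on the tin's axis, 32 mm above its underside (half-way up the body); z is up. Stands upright on the counter at the start (point at height 32 mm); about 0.1 to 0.35 kg. Grip the body; knob top is 76 mm above the underside.
- tin_oblong_mid (a point): Stainless steel condiment tin WITH A LID: closed flat top with a dark seam line just under it and a small round knob (16 mm wide) in the middle. Oblong one: 66 mm long along its x axis, 36 mm wide along its y axis, body 64 mm tall. The point is on the tin's axis, 32 mm above its underside (half-way up the body); z is up. Stands upright on the counter at the start (point at height 32 mm); about 0.1 to 0.35 kg. Grip the body; knob top is 76 mm above the underside.
- well_big_round: Big round well, 82 mm inside diameter, for the big round tin. Fixed low light-wood rim on the dark floor of the shallow square caddy tray (230 x 230 mm, with four wells in a 2 x 2 pattern at 104 mm centres; which well is at which corner varies). Rim 4 mm thick, its top 12 mm above the tray floor. Origin is the centre of the well on the tray floor, 8 mm above the counter; z is up. The caddy's outer edge is 18 mm above the counter. 
- well_small_round: Small round well, 62 mm inside diameter, for the small round tin. Fixed low light-wood rim on the dark floor of the shallow square caddy tray (230 x 230 mm, with four wells in a 2 x 2 pattern at 104 mm centres; which well is at which corner varies). Rim 4 mm thick, its top 12 mm above the tray floor. Origin is the centre of the well on the tray floor, 8 mm above the counter; z is up. The caddy's outer edge is 18 mm above the counter. 
- well_square: Square well, 70 x 70 mm inside, for the square tin; x and y axes square to its sides. Fixed low light-wood rim on the dark floor of the shallow square caddy tray (230 x 230 mm, with four wells in a 2 x 2 pattern at 104 mm centres; which well is at which corner varies). Rim 4 mm thick, its top 12 mm above the tray floor. Origin is the centre of the well on the tray floor, 8 mm above the counter; z is up. The caddy's outer edge is 18 mm above the counter. 
- well_oblong: Oblong well, 84 mm inside along its x axis, 54 mm inside along its y axis, for the oblong tin. Fixed low light-wood rim on the dark floor of the shallow square caddy tray (230 x 230 mm, with four wells in a 2 x 2 pattern at 104 mm centres; which well is at which corner varies). Rim 4 mm thick, its top 12 mm above the tray floor. Origin is the centre of the well on the tray floor, 8 mm above the counter; z is up. The caddy's outer edge is 18 mm above the counter. 
- open_round_mid (a point): Look-alike to leave alone: open, EMPTY round steel tin without lid or knob, 64 mm diameter, 64 mm tall. The point is on its axis, 32 mm above its underside.
- open_square_mid (a point): Look-alike to leave alone: open, EMPTY square steel tin without lid or knob, 52 x 52 mm, 64 mm tall. The point is on its axis, 32 mm above its underside.
Things that resemble listed ones, but are neither listed nor needed, are in the scene too. What is shaped like the part that bears tin_square_mid but green or turquoise is not meant.

How it is judged:
By the outcome, as a careful person would: the job done as asked, in the order asked, and still so for the second after the job is handed in, with the robot touching nothing.
It also fails if it takes over 112 s, if anything falls off the work surface, if the arm or the gripper's body presses on something with over 40 N, if the wrist force passes 120 N, or if a joint passes its speed limit or range.

## Working session

There is one attempt and no reset: what is moved stays moved. The work goes in short steps, Python scripts to look and compute and a tool call to move; the robot and the scene stay as the last step left them, time stands still between calls to the robot, and variables do not carry over. Pictures are saved under pics/ and viewed, at most 14 in all, crops included, and the job is handed in when it is done.

Besides the shell and the picture viewer there is one more tool, called after ">>>" as name(argument=value, ...) on one line, values as JSON. move_arm: Moves the arm, as the interface text tells. Its arguments: {"type":"object","properties":{"motion":{"type":"array","items":{"type":"array","items":{"type":"number"}}},"squeeze":{"type":"number"}},"required":["motion"]}

```bash
mkdir -p pics
cat > h.py <<'E'
import numpy as np, cv2
from workcell import manip
def snap(n,f):
    ci=manip.camera_info(n); im=manip.get_image(n); cv2.imwrite(f'pics/{f}.png',cv2.cvtColor(im,cv2.COLOR_RGB2BGR)); np.savez(f'pics/{f}.npz',mtx=ci['mtx'],R=ci['R'],t=ci['t']); return im,ci
def ray(ci,u,v,z):
    R=np.array(ci['R']);t=np.array(ci['t']);c=-R.T@t
    d=R.T@np.linalg.solve(np.array(ci['mtx']),[u,v,1]); return c+d*(z-c[2])/d[2]
def proj(ci,X):
    p=np.array(ci['mtx'])@(np.array(ci['R'])@np.array(X)+np.array(ci['t'])); return p[:2]/p[2]
E
python3 - <<'E'
from h import *
for n in('scene','side','wrist'):
    im,ci=snap(n,n+'0'); R=np.array(ci['R']);print(n,-R.T@np.array(ci['t']),R[2])
s=manip.observe();print(s['t'],s['position'],s['tool_rot'],s['finger_gap'])
E
```

```text
scene [ 1.34372133 -0.23728545  0.8196042 ] [-0.68204198  0.29214143 -0.67042682]
side [ 0.07949941 -0.73230959  0.80218132] [ 0.39647309  0.67342048 -0.62395027]
wrist [0.14891161 0.53568522 0.3838982 ] [ 0.25810388 -0.11515704 -0.95922951]
0.15 [0.21948898 0.5040357  0.21822693] [[-9.16791120e-01  3.99366816e-01 -4.34281496e-04]
 [ 3.99367040e-01  9.16790811e-01 -7.59069995e-04]
 [ 9.49979178e-05 -8.69346347e-04 -9.99999618e-01]] 0.09267826322262619
```

View pics/scene0.png

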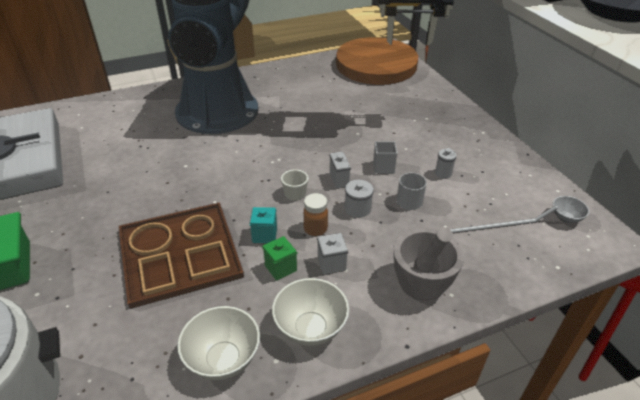

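View pics/side0.png

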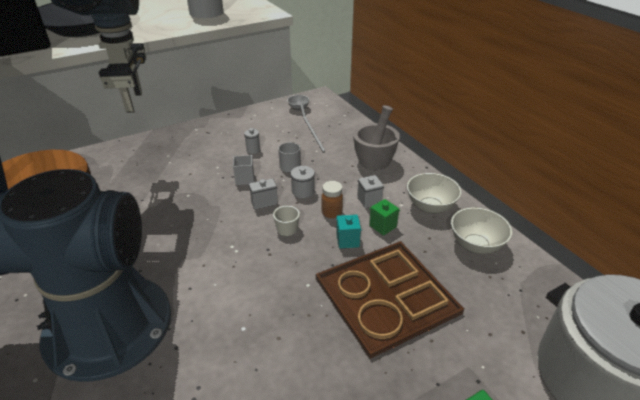

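Scene view: the oblong is at (340,165), the big round at (359,197), the small round at (446,163), and the lidded grey square at (332,252). The open square (385,157) and open round (411,190) have no knob. The teal (263,222) and green (280,255) squares are excluded by colour. I'll confirm this in one enlarged crop per view.

Run:
```python
from h import *
a=cv2.imread('pics/scene0.png')[130:290,300:480]; cv2.imwrite('pics/c1.png',cv2.resize(a,None,fx=3.7,fy=3.7,interpolation=cv2.INTER_CUBIC))
b=cv2.imread('pics/side0.png')[110:360,220:480]; cv2.imwrite('pics/c2.png',cv2.resize(b,None,fx=2.4,fy=2.4,interpolation=cv2.INTER_CUBIC))
```

```text
(no output)
```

View pics/c1.png

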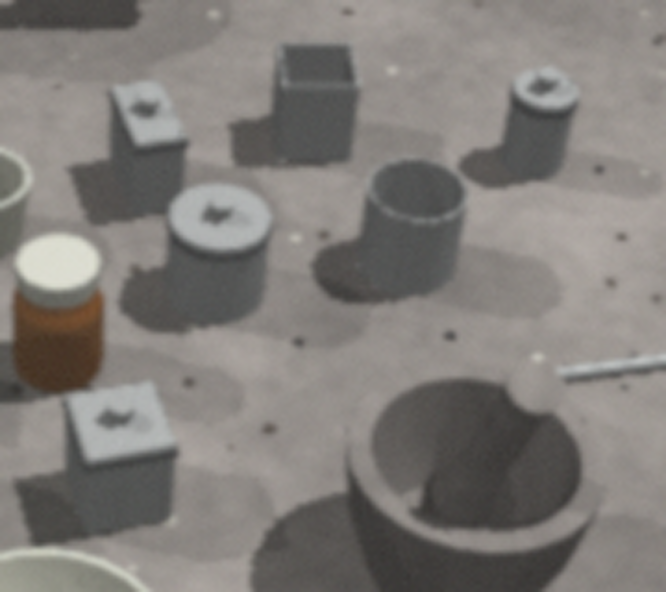

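View pics/c2.png

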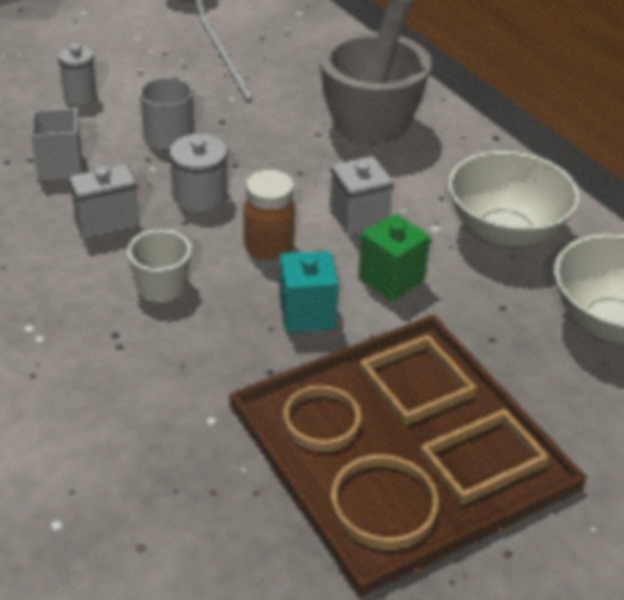

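Confirmed: the four knobbed tins are the oblong, big round, small round and grey square. The two open ones have no knob. Now I'll work out positions from the lid and well outlines.

Run:
```python
from h import *
def rep(nm,ci,pts,z,sc,off):
    P=np.array([ray(ci,p[0]/sc+off[0],p[1]/sc+off[1],z)[:2] for p in pts])
    if len(P)==4:
        d=np.diff(np.vstack([P,P[:1]]),axis=0); print(nm,'ctr',P.mean(0).round(3),'sides',(np.hypot(*d.T)*1e3).round(),'ang',np.degrees(np.arctan2(d[:,1],d[:,0])).round()%90)
    else: print(nm,'ctr',P.mean(0).round(3))
S=np.load('pics/scene0.npz');D=np.load('pics/side0.npz')
for n,a,b in [('square',[(67,398),(152,386),(173,447),(88,460)],[(332,168),(372,158),(391,184),(348,194)]),
('oblong',[(112,92),(155,82),(185,133),(137,143)],[(72,180),(128,169),(137,189),(80,202)]),
('big',[(220,217)],[(199,152)]),('small',[(544,89)],[(77,56)]),('openR',[(416,190)],[(168,97)]),('openS',[(283,47),(352,47),(357,88),(277,88)],[(35,118),(78,112),(78,132),(36,140)])]:
    rep(n+' scene',S,a,.064,3.7,(300,130)); rep(n+' side',D,b,.064,2.4,(220,110))
for n,ci in(('scene',S),('side',D)):
    im=cv2.cvtColor(cv2.imread(f'pics/{n}0.png'),cv2.COLOR_BGR2HSV)
    m=cv2.inRange(im,(8,70,110),(25,200,255))
    cs,_=cv2.findContours(m,cv2.RETR_EXTERNAL,2)
    for c in cs:
        if cv2.contourArea(c)<250: continue
        P=np.array([ray(ci,*p[0],.020)[:2] for p in c]).astype(np.float32)
        if P[:,0].max()>1.2 or P[:,0].min()<.2: continue
        print(n,c.reshape(-1,2).mean(0).round(),cv2.minAreaRect(P*1000),'circ',cv2.contourArea(P)/ (np.pi/4*np.prod(cv2.minAreaRect(P)[1])))
# other obstacles
for nm,p,q,z in (('jar',(315,202),(332,188),.08),('teal',(263,214),(348,225),.064),('green',(279,246),(384,207),.064),('cup',(295,179),(287,214),.06)):
    print(nm,ray(S,*p,z),ray(D,*q,z))
```

```text
square scene ctr [0.695 0.069] sides [49. 47. 47. 48.] ang [78. 79. 79. 81.]
square side ctr [0.684 0.065] sides [49. 51. 51. 49.] ang [82. 79. 80. 77.]
oblong scene ctr [0.444 0.2  ] sides [31. 59. 33. 57.] ang [89. 85. 86. 83.]
oblong side ctr [0.435 0.189] sides [62. 38. 63. 41.] ang [79. 79. 81. 79.]
big scene ctr [0.559 0.197]
big side ctr [0.552 0.192]
small scene ctr [0.524 0.457]
small side ctr [0.517 0.453]
openR scene ctr [0.583 0.323]
openR side ctr [0.574 0.311]
openS scene ctr [0.443 0.328] sides [48. 48. 54. 48.] ang [67. 65. 67. 58.]
openS side ctr [0.435 0.321] sides [50. 42. 48. 45.] ang [75. 67. 79. 70.]
scene [422. 373.] ((994.4735717773438, 104.97381591796875), (15.926251411437988, 273.834716796875), 0.12578506767749786) circ 0.9800530408662852
scene [157. 272.] ((586.7584228515625, -276.0196838378906), (64.67379760742188, 96.41683197021484), 87.70323181152344) circ 1.204148411362166
scene [207. 258.] ((590.7266845703125, -172.20166015625), (80.97464752197266, 83.18470001220703), 87.50439453125) circ 1.1983025005047434
scene [148. 237.] ((483.5689392089844, -272.3
[... 406 characters left out ...]
828125, -275.1422119140625), (65.77531433105469, 94.275634765625), 87.62013244628906) circ 1.2047563917116917
side [354. 284.] ((484.157470703125, -167.46766662597656), (69.5206298828125, 71.43071746826172), 4.104703903198242) circ 1.0042875229498283
side [393. 267.] ((588.9203491210938, -171.3839111328125), (82.572509765625, 81.46759796142578), 87.7809066772461) circ 1.2009566133164016
jar [0.57924391 0.07855425 0.08      ] [0.57558766 0.07919648 0.08      ]
teal [ 0.55545663 -0.03349017  0.064     ] [ 0.54547535 -0.04464555  0.064     ]
green [ 0.65831299 -0.03326627  0.064     ] [ 0.65765433 -0.03278942  0.064     ]
cup [0.4654885  0.07473937 0.06      ] [0.44146735 0.06675879 0.06      ]
```

```bash
cat >> h.py <<'E'
def plan(x,y,z,yd):
    s=manip.observe(); R=np.array(s['tool_rot']); p=np.array(s['position'])
    cur=np.degrees(np.arctan2(R[1,1],R[0,1])); d=(yd-cur+90)%180-90
    print('t',round(s['t'],2),'pos',p.round(4),'yaw',cur.round(1),'-> units',(R.T@(np.array([x,y,z])-p)/.04).round(2),'twist',round(-d/5,2),'gap',round(s['finger_gap'],4),'F',np.array(s['wrist_force']).round(1))
E
python3 -c "
from h import *
plan(.44,.195,.2,81)"
```

```text
t 0.15 pos [0.2195 0.504  0.2182] yaw 66.5 -> units [-8.14 -4.88  0.46] twist -2.91 gap 0.0927 F [0.4 0.1 0.8]
```

>>> move_arm(motion=[[-8.14,-4.88,0.46,-2.9,93],[-8.14,-4.88,0.46,-2.9,93],[-8.14,-4.88,0.46,-2.9,93],[-8.14,-4.88,0.46,-2.9,93],[-8.14,-4.88,0.46,-2.9,93]], squeeze=25)

```text
t: 0.57
position: [0.3376, 0.3382, 0.2087]
tool_rot: [[-0.988, 0.156, -0.0], [0.156, 0.988, -0.0], [-0.0, -0.0, -1.0]]
wrist_force: [0.9, -0.1, 0.5]
finger_gap: 0.0931
grip_force: 0.0
```

```bash
python3 -c "
from h import *
plan(.44,.195,.2,81)"
```

```text
t 0.57 pos [0.3376 0.3382 0.2087] yaw 81.0 -> units [-3.09 -3.14  0.22] twist 0.0 gap 0.0931 F [ 0.9 -0.1  0.5]
```

>>> move_arm(motion=[[-3.1,-3.14,0.2,0,93],[-3.1,-3.14,0.2,0,93],[-3.1,-3.14,0.2,0,93],[-3.1,-3.14,0.2,0,93],[-3.1,-3.14,0.2,0,93]])

```text
t: 0.98
position: [0.4421, 0.1925, 0.2006]
tool_rot: [[-0.987, 0.16, 0.0], [0.16, 0.987, -0.001], [-0.001, -0.001, -1.0]]
wrist_force: [-0.4, 0.2, -0.1]
finger_gap: 0.093
grip_force: 0.0
```

```bash
python3 -c "
from h import *
snap('wrist','w1'); plan(.44,.195,.2,81)"
```

```text
t 1.03 pos [0.4418 0.1932 0.2005] yaw 80.7 -> units [0.05 0.04 0.01] twist -0.05 gap 0.0927 F [-0.7  0.1 -0.2]
```

View pics/w1.png

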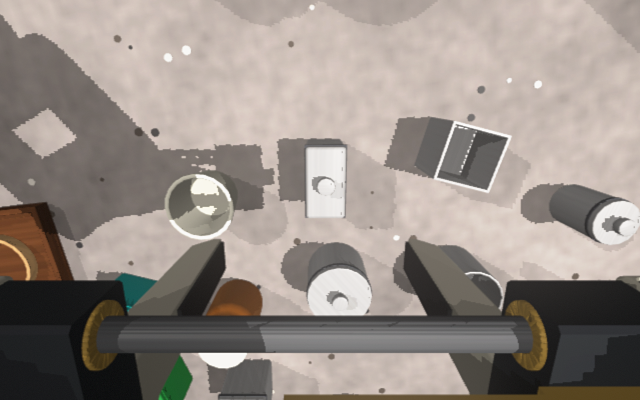

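Wrist view: the oblong lid spans (306,146) to (346,217) and is square to the tool. The big round lid is at (339,294) and the small round lid at about (616,222).

```bash
python3 -c "
from h import *
C=np.load('pics/w1.npz')
P=np.array([ray(C,u,v,.064)[:2] for u,v in((306,146),(346,146),(346,217),(306,217))]);print(P.round(4),P.mean(0))
print(ray(C,339,294,.064),ray(C,371,294,.064),ray(C,616,222,.064))
c=P.mean(0);plan(*c,.021,81)"
```

```text
[[0.4051 0.1912]
 [0.4106 0.2252]
 [0.4747 0.2165]
 [0.4689 0.1804]] [0.43981929 0.20329664]
[0.55259738 0.19894993 0.064     ] [0.55757289 0.22983399 0.064     ] [0.5189785  0.45988091 0.064     ]
t 1.03 pos [0.4418 0.1932 0.2005] yaw 80.7 -> units [0.09 0.25 4.49] twist -0.05 gap 0.0927 F [-0.7  0.1 -0.2]
```

>>> move_arm(motion=[[0.1,0.25,1,0,93],[0.1,0.25,2,0,80],[0.1,0.25,3,0,80],[0.1,0.25,4,0,80],[0.1,0.25,4.48,0,80]])

```text
t: 1.45
position: [0.4348, 0.207, 0.0178]
tool_rot: [[-0.988, 0.157, -0.005], [0.157, 0.988, -0.002], [0.004, -0.002, -1.0]]
wrist_force: [0.2, -0.2, -0.9]
finger_gap: 0.0803
grip_force: 0.0
```

>>> move_arm(motion=[[0,0,0,0,20],[0,0,0,0,20],[0,0,0,0,20],[0,0,0,0,20],[0,0,0,0,20]], squeeze=25)

```text
t: 1.87
position: [0.4383, 0.2074, 0.0232]
tool_rot: [[-0.988, 0.157, 0.003], [0.157, 0.988, 0.001], [-0.002, 0.001, -1.0]]
wrist_force: [-0.1, -0.6, 1.3]
finger_gap: 0.051
grip_force: 0.0
```

>>> move_arm(motion=[[0,0,0,0,20],[0,0,0,0,20],[0,0,0,0,20],[0,0,0,0,20],[0,0,0,0,20]])

```text
t: 2.28
position: [0.4377, 0.2068, 0.0223]
tool_rot: [[-0.988, 0.157, 0.001], [0.157, 0.988, 0.0], [-0.001, 0.0, -1.0]]
wrist_force: [-1.6, -2.3, 9.3]
finger_gap: 0.0357
grip_force: 25.0
```

```bash
python3 -c "
from h import *
plan(.5855,-.2755,.16,87.6)"
```

```text
t 2.28 pos [0.4377 0.2068 0.0223] yaw 81.0 -> units [ -5.55 -11.33  -3.44] twist -1.33 gap 0.0357 F [-1.6 -2.3  9.3]
```

>>> move_arm(motion=[[0,0,-0.8,0,20],[0,0,-1.7,0,20],[0,0,-2.6,0,20],[0,0,-3.3,0,20],[-0.3,-0.6,-3.44,0,20]], squeeze=30)

```text
t: 2.7
position: [0.4467, 0.1838, 0.1638]
tool_rot: [[-0.988, 0.155, 0.006], [0.155, 0.988, 0.003], [-0.006, 0.004, -1.0]]
wrist_force: [1.4, 0.2, -1.3]
finger_gap: 0.0359
grip_force: 30.0
```

>>> move_arm(motion=[[-0.45,-0.9,0,-0.2,20],[-0.9,-1.8,0,-0.5,20],[-1.3,-2.7,0,-0.8,20],[-1.8,-3.6,0,-1,20],[-2.2,-4.5,0,-1.33,20]])

```text
t: 3.12
position: [0.5045, -0.0123, 0.1594]
tool_rot: [[-0.999, 0.041, 0.0], [0.041, 0.999, 0.0], [-0.0, 0.0, -1.0]]
wrist_force: [1.7, 0.9, -2.1]
finger_gap: 0.0361
grip_force: 30.0
```

>>> move_arm(motion=[[-0.45,-0.9,0,0,20],[-0.9,-1.8,0,0,20],[-1.3,-2.7,0,0,20],[-1.6,-3.4,0,0,20],[-2,-4.0,0,0,20]])

```text
t: 3.53
position: [0.5771, -0.1758, 0.1589]
tool_rot: [[-0.999, 0.043, -0.001], [0.043, 0.999, 0.0], [0.001, 0.0, -1.0]]
wrist_force: [0.5, 0.0, -1.9]
finger_gap: 0.0359
grip_force: 30.0
```

```bash
python3 -c "
from h import *
plan(.5855,-.2755,.16,87.6)"
```

```text
t 3.53 pos [ 0.5771 -0.1758  0.1589] yaw 87.5 -> units [-0.32 -2.48 -0.03] twist -0.01 gap 0.0359 F [ 0.5  0.  -1.9]
```

>>> move_arm(motion=[[-0.1,-0.9,0,0,20],[-0.2,-1.8,0,0,20],[-0.27,-2.48,0,0,20],[-0.27,-2.48,0.8,0,20],[-0.27,-2.48,1.5,0,20]])

```text
t: 3.95
position: [0.5843, -0.275, 0.0989]
tool_rot: [[-0.999, 0.044, 0.002], [0.044, 0.999, -0.001], [-0.002, -0.001, -1.0]]
wrist_force: [-0.8, 0.1, -2.8]
finger_gap: 0.036
grip_force: 30.0
```

>>> move_arm(motion=[[0,0,0,0,20],[0,0,0,0,20]])

```text
t: 4.12
position: [0.5833, -0.2726, 0.0984]
tool_rot: [[-0.999, 0.042, -0.003], [0.042, 0.999, 0.002], [0.003, 0.002, -1.0]]
wrist_force: [-0.2, -1.1, -0.7]
finger_gap: 0.0363
grip_force: 30.0
```

```bash
python3 -c "
from h import *
snap('wrist','w2'); plan(.583,-.2755,.0305,87.6)"
```

```text
t 4.17 pos [ 0.5843 -0.2729  0.1001] yaw 87.6 -> units [ 0.03 -0.07  1.74] twist 0.01 gap 0.036 F [ 1.7 -0.1 -1.9]
```

View pics/w2.png

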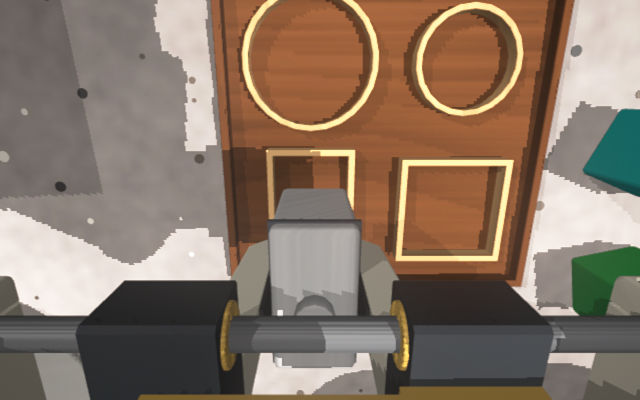

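```bash
python3 -c "
from h import *
C=np.load('pics/w2.npz')
for u,v in((268,150),(354,150),(311,61),(469,58),(399,160),(513,160),(498,261),(396,261)): print(u,v,ray(C,u,v,.02)[:2].round(4))"
```

```text
268 150 [ 0.5403 -0.3031]
354 150 [ 0.5428 -0.2431]
311 61 [ 0.4836 -0.2706]
469 58 [ 0.4861 -0.1678]
399 160 [ 0.5512 -0.2116]
513 160 [ 0.5546 -0.1314]
498 261 [ 0.6326 -0.1337]
396 261 [ 0.6293 -0.2118]
```

Well positions agree with the earlier measurements. Lowering and releasing.

>>> move_arm(motion=[[0,-0.05,0.5,0,20],[0,-0.05,1.0,0,20],[0,-0.05,1.4,0,20],[0,-0.05,1.7,0,20],[0,-0.05,1.74,0,20]])

```text
t: 4.58
position: [0.5847, -0.2751, 0.0302]
tool_rot: [[-0.999, 0.041, 0.001], [0.041, 0.999, -0.001], [-0.001, -0.001, -1.0]]
wrist_force: [-0.1, -0.4, -1.5]
finger_gap: 0.0361
grip_force: 30.0
```

>>> move_arm(motion=[[0,0,0,0,20],[0,0,0,0,20],[0,0,0,0,55],[0,0,0,0,55],[0,0,0,0,55]])

```text
t: 5.0
position: [0.5844, -0.2752, 0.0304]
tool_rot: [[-0.999, 0.042, 0.001], [0.042, 0.999, -0.001], [-0.001, -0.001, -1.0]]
wrist_force: [0.0, 0.2, 0.1]
finger_gap: 0.0512
grip_force: 0.0
```

>>> move_arm(motion=[[0,0,0,0,60],[0,0,-0.7,0,60],[0,0,-1.5,0,60],[0,0,-2.4,0,80],[0,0,-3.2,0,80]])

```text
t: 5.42
position: [0.584, -0.275, 0.1598]
tool_rot: [[-0.999, 0.042, 0.0], [0.042, 0.999, -0.0], [-0.0, -0.0, -1.0]]
wrist_force: [-0.1, -0.8, 0.4]
finger_gap: 0.0689
grip_force: 0.0
```

```bash
python3 -c "
from h import *
snap('side','s1'); plan(.69,.068,.15,80)"
```

```text
t 5.47 pos [ 0.5864 -0.2764  0.1666] yaw 87.6 -> units [-2.23  8.71  0.39] twist 1.52 gap 0.073 F [ 1.9 -0.8  5.8]
```

>>> move_arm(motion=[[-0.2,0.9,0,0.3,80],[-0.4,1.8,0.1,0.6,80],[-0.7,2.7,0.1,0.9,80],[-0.9,3.6,0.1,1.2,80],[-1.1,4.5,0.1,1.5,80]])

```text
t: 5.88
position: [0.6358, -0.0954, 0.1536]
tool_rot: [[-0.985, 0.173, 0.0], [0.173, 0.985, -0.0], [-0.0, 0.0, -1.0]]
wrist_force: [0.6, -0.4, 0.4]
finger_gap: 0.0798
grip_force: 0.0
```

```bash
python3 -c "
from h import *
plan(.69,.068,.16,80)"
```

```text
t 5.88 pos [ 0.6358 -0.0954  0.1536] yaw 80.0 -> units [-0.63  4.26 -0.16] twist 0.01 gap 0.0798 F [ 0.6 -0.4  0.4]
```

View pics/s1.png

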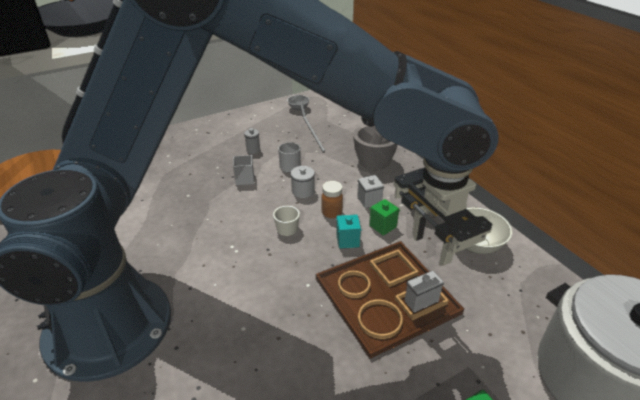

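The side view shows the oblong tin seated in its well at (423,293). On to the square.

>>> move_arm(motion=[[-0.13,0.85,0,0,80],[-0.26,1.7,-0.1,0,80],[-0.4,2.55,-0.2,0,80],[-0.5,3.4,-0.2,0,80],[-0.63,4.26,-0.2,0,80]])

```text
t: 6.3
position: [0.6899, 0.0682, 0.1619]
tool_rot: [[-0.985, 0.172, 0.001], [0.172, 0.985, -0.0], [-0.001, 0.0, -1.0]]
wrist_force: [0.6, 0.1, 0.5]
finger_gap: 0.0803
grip_force: 0.0
```

>>> move_arm(motion=[[0,0,0,0,80],[0,0,0,0,80]])

```text
t: 6.47
position: [0.6896, 0.0682, 0.1612]
tool_rot: [[-0.986, 0.169, -0.0], [0.169, 0.986, -0.0], [0.0, -0.0, -1.0]]
wrist_force: [0.8, -1.1, -1.2]
finger_gap: 0.0798
grip_force: 0.0
```

```bash
python3 -c "
from h import *
snap('wrist','w3'); plan(.69,.068,.021,80)"
```

```text
t 6.52 pos [0.6894 0.0668 0.1613] yaw 80.2 -> units [-0.01  0.03  3.51] twist 0.03 gap 0.0802 F [ 0.  -0.4 -0.9]
```

View pics/w3.png

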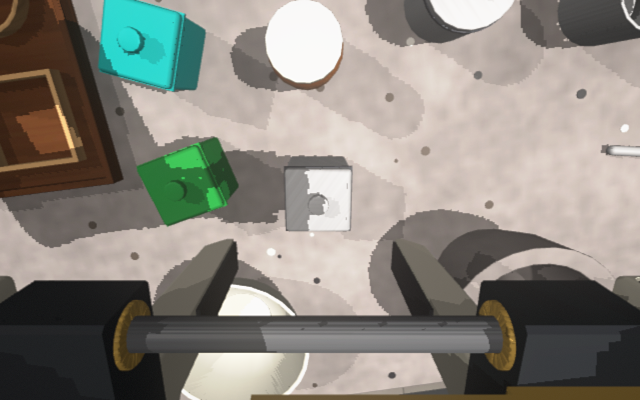

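```bash
python3 -c "
from h import *
C=np.load('pics/w3.npz');S=np.load('pics/scene0.npz');D=np.load('pics/side0.npz')
P=np.array([ray(C,u,v,.064)[:2] for u,v in((285,168),(352,168),(351,231),(285,231))]);print(P.round(4),P.mean(0))
def tri(a,b):
    M=[np.array(c['mtx'])@np.c_[c['R'],c['t']] for c in(S,D)]
    X=cv2.triangulatePoints(M[0],M[1],np.float32(a).reshape(2,1),np.float32(b).reshape(2,1))[:,0];return (X[:3]/X[3]).round(3)
print('mortar',tri((427,252),(377,141)),'pestle',tri((446,233),(385,110)),'bowl',tri((311,302),(433,190)))
for z in(.08,.1): print(ray(S,393,252,z),ray(C,470,265,z),ray(C,545,250,z),'bowl',ray(C,240,288,z-.02))
plan(*P.mean(0),.021,80)"
```

```text
[[0.6612 0.0504]
 [0.6698 0.1008]
 [0.7207 0.0928]
 [0.7117 0.0405]] [0.69085497 0.07112758]
mortar [0.806 0.217 0.081] pestle [0.837 0.227 0.164] bowl [ 0.812 -0.029  0.06 ]
[0.77424253 0.1635889  0.08      ] [0.75781803 0.17937446 0.08      ] [0.75473797 0.23663262 0.08      ] bowl [ 0.7581352  -0.00832786  0.06      ]
[0.78964208 0.15274866 0.1       ] [0.7461369  0.17145189 0.1       ] [0.74330625 0.22407341 0.1       ] bowl [ 0.74730536 -0.00159586  0.08      ]
t 6.52 pos [0.6894 0.0668 0.1613] yaw 80.2 -> units [-0.02  0.11  3.51] twist 0.03 gap 0.0802 F [ 0.  -0.4 -0.9]
```

>>> move_arm(motion=[[0,0.1,0.8,0,76],[0,0.1,1.6,0,76],[0,0.1,2.4,0,76],[0,0.1,3.2,0,76],[0,0.1,3.5,0,76]])

```text
t: 6.93
position: [0.6877, 0.0688, 0.0172]
tool_rot: [[-0.985, 0.173, -0.006], [0.173, 0.985, -0.0], [0.006, -0.001, -1.0]]
wrist_force: [-1.3, 0.3, -0.3]
finger_gap: 0.0758
grip_force: 0.0
```

>>> move_arm(motion=[[0,0,0,0,30],[0,0,0,0,30],[0,0,0,0,30],[0,0,0,0,30],[0,0,0,0,30]])

```text
t: 7.35
position: [0.6915, 0.0704, 0.0239]
tool_rot: [[-0.985, 0.172, 0.003], [0.172, 0.985, 0.0], [-0.003, 0.001, -1.0]]
wrist_force: [-0.9, -1.0, 5.9]
finger_gap: 0.0519
grip_force: 30.0
```

>>> move_arm(motion=[[0,0,0,0,30],[0,0,-0.6,0,30],[0,0,-1.4,0,30],[0,0,-2.2,0,30],[0,0,-3.0,0,30]])

```text
t: 7.77
position: [0.6899, 0.0705, 0.1435]
tool_rot: [[-0.985, 0.172, -0.0], [0.172, 0.985, -0.0], [0.0, -0.0, -1.0]]
wrist_force: [-0.1, -0.2, -2.9]
finger_gap: 0.052
grip_force: 30.0
```

```bash
python3 -c "
from h import *
plan(.591,-.172,.15,87.6)"
```

```text
t 7.77 pos [0.6899 0.0705 0.1435] yaw 80.1 -> units [ 1.4  -6.4  -0.16] twist -1.5 gap 0.052 F [-0.1 -0.2 -2.9]
```

>>> move_arm(motion=[[0.2,-0.9,-0.16,-0.3,30],[0.4,-1.8,-0.16,-0.6,30],[0.6,-2.7,-0.16,-0.9,30],[0.8,-3.6,-0.16,-1.2,30],[1.0,-4.5,-0.16,-1.5,30]])

```text
t: 8.18
position: [0.6189, -0.1013, 0.1487]
tool_rot: [[-0.999, 0.04, 0.0], [0.04, 0.999, -0.0], [-0.0, -0.0, -1.0]]
wrist_force: [-0.1, 0.4, -2.7]
finger_gap: 0.0521
grip_force: 30.0
```

>>> move_arm(motion=[[0.25,-0.9,0,0,30],[0.6,-1.8,0,0,30],[0.6,-1.8,0,0,30],[0.6,-1.8,0,0,30],[0.6,-1.8,0,0,30]])

```text
t: 8.6
position: [0.593, -0.1708, 0.1485]
tool_rot: [[-0.999, 0.042, 0.0], [0.042, 0.999, 0.0], [-0.0, 0.0, -1.0]]
wrist_force: [0.2, -0.2, -1.9]
finger_gap: 0.052
grip_force: 30.0
```

```bash
python3 -c "
from h import *
plan(.591,-.172,.0315,87.6)"
```

```text
t 8.6 pos [ 0.593  -0.1708  0.1485] yaw 87.6 -> units [ 0.05 -0.03  2.92] twist -0.0 gap 0.052 F [ 0.2 -0.2 -1.9]
```

>>> move_arm(motion=[[0.05,-0.03,0.8,0,30],[0.05,-0.03,1.6,0,30],[0.05,-0.03,2.3,0,30],[0.05,-0.03,2.7,0,30],[0.05,-0.03,2.92,0,30]])

```text
t: 9.02
position: [0.5907, -0.1701, 0.0302]
tool_rot: [[-0.999, 0.04, -0.002], [0.04, 0.999, 0.001], [0.002, 0.001, -1.0]]
wrist_force: [-12.0, 12.9, 48.1]
finger_gap: 0.0521
grip_force: 30.0
```

>>> move_arm(motion=[[0,0,0,0,30],[0,0,0,0,30],[0,0,0,0,70],[0,0,0,0,70],[0,0,0,0,70]])

```text
t: 9.43
position: [0.5914, -0.172, 0.0319]
tool_rot: [[-0.999, 0.041, 0.001], [0.041, 0.999, -0.0], [-0.001, -0.0, -1.0]]
wrist_force: [-0.4, 0.0, -0.3]
finger_gap: 0.0668
grip_force: 0.0
```

>>> move_arm(motion=[[0,0,0,0,72],[0,0,-0.7,0,72],[0,0,-1.5,0,72],[0,0,-2.4,0,90],[0,0,-3.2,0,93]])

```text
t: 9.85
position: [0.5909, -0.1721, 0.1614]
tool_rot: [[-0.999, 0.042, 0.001], [0.042, 0.999, -0.0], [-0.001, -0.0, -1.0]]
wrist_force: [0.4, -0.1, -0.2]
finger_gap: 0.0807
grip_force: 0.0
```

```bash
python3 -c "
from h import *
plan(.553,.199,.16,87.6)"
```

```text
t 9.85 pos [ 0.5909 -0.1721  0.1614] yaw 87.6 -> units [1.33 9.23 0.03] twist 0.0 gap 0.0807 F [ 0.4 -0.1 -0.2]
```

>>> move_arm(motion=[[0.15,0.95,0,0,93],[0.3,1.9,0,0,93],[0.4,2.8,0,0,93],[0.5,3.7,0,0,93],[0.65,4.6,0,0,93]])

```text
t: 10.27
position: [0.5724, 0.0144, 0.1597]
tool_rot: [[-0.999, 0.042, 0.001], [0.042, 0.999, -0.0], [-0.001, -0.0, -1.0]]
wrist_force: [0.9, -0.5, 0.2]
finger_gap: 0.093
grip_force: 0.0
```

>>> move_arm(motion=[[0.15,0.95,0,0,93],[0.3,1.9,0,0,93],[0.4,2.8,0,0,93],[0.5,3.7,0,0,93],[0.68,4.6,0,0,93]])

```text
t: 10.68
position: [0.553, 0.1996, 0.1596]
tool_rot: [[-0.999, 0.042, 0.001], [0.042, 0.999, 0.0], [-0.001, 0.0, -1.0]]
wrist_force: [0.8, 0.4, -0.3]
finger_gap: 0.0932
grip_force: 0.0
```

>>> move_arm(motion=[[0,0,0,0,93],[0,0,0,0,93]])

```text
t: 10.85
position: [0.5527, 0.1993, 0.1594]
tool_rot: [[-0.999, 0.039, 0.0], [0.039, 0.999, 0.0], [-0.0, 0.0, -1.0]]
wrist_force: [-0.3, -0.1, 0.4]
finger_gap: 0.0926
grip_force: 0.0
```

```bash
python3 -c "
from h import *
snap('wrist','w4'); plan(.553,.199,.022,87.6)"
```

```text
t 10.9 pos [0.553  0.1981 0.1593] yaw 87.7 -> units [0.   0.02 3.43] twist 0.02 gap 0.0931 F [-0.3 -0.9 -0.7]
```

View pics/w4.png

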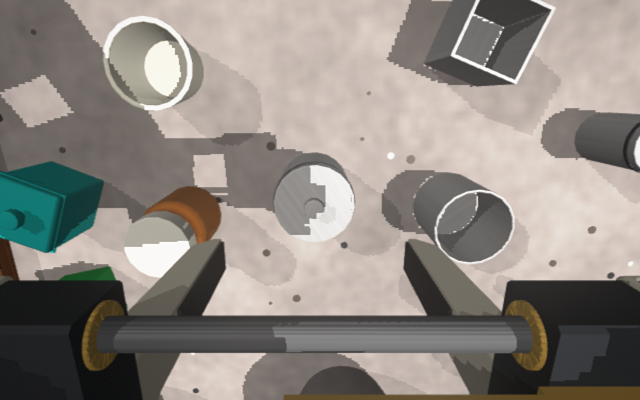

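```bash
python3 -c "
from h import *
C=np.load('pics/w4.npz')
p=ray(C,314,202,.064);print(p,ray(C,354,202,.064),'open',ray(C,436,226,.064),'jar',ray(C,190,240,.085),ray(C,220,205,.06))
plan(p[0],p[1],.023,87.6)"
```

```text
[0.55422027 0.19891547 0.064     ] [0.55542479 0.23005235 0.064     ] open [0.5778801  0.29503741 0.064     ] jar [0.57370654 0.10629767 0.085     ] [0.55502788 0.12425088 0.06      ]
t 10.9 pos [0.553  0.1981 0.1593] yaw 87.7 -> units [-0.03  0.02  3.41] twist 0.02 gap 0.0931 F [-0.3 -0.9 -0.7]
```

>>> move_arm(motion=[[-0.03,0.02,0.8,0,93],[-0.03,0.02,1.6,0,93],[-0.03,0.02,2.4,0,93],[-0.03,0.02,3.1,0,93],[-0.03,0.02,3.4,0,93]])

```text
t: 11.32
position: [0.5529, 0.1967, 0.02]
tool_rot: [[-0.999, 0.043, -0.004], [0.043, 0.999, -0.001], [0.004, -0.001, -1.0]]
wrist_force: [0.4, -0.6, -0.4]
finger_gap: 0.0933
grip_force: 0.0
```

>>> move_arm(motion=[[0,0,0,0,45],[0,0,0,0,45],[0,0,0,0,45],[0,0,0,0,45],[0,0,0,0,45]])

```text
t: 11.73
position: [0.5551, 0.1987, 0.0247]
tool_rot: [[-0.999, 0.042, 0.002], [0.042, 0.999, 0.001], [-0.002, 0.001, -1.0]]
wrist_force: [0.3, -0.0, 0.0]
finger_gap: 0.0642
grip_force: 0.0
```

>>> move_arm(motion=[[0,0,0,0,45],[0,0,0,0,45],[0,0,0,0,45]])

```text
t: 11.98
position: [0.5551, 0.1988, 0.0247]
tool_rot: [[-0.999, 0.042, 0.002], [0.042, 0.999, 0.0], [-0.002, 0.001, -1.0]]
wrist_force: [-0.5, -0.7, 7.9]
finger_gap: 0.0634
grip_force: 30.0
```

>>> move_arm(motion=[[0,0,-0.7,0,45],[0,0,-1.5,0,45],[0,0,-2.3,0,45],[0,0,-3.1,0,45],[0,0,-3.5,0,45]])

```text
t: 12.4
position: [0.5552, 0.1989, 0.1674]
tool_rot: [[-0.999, 0.041, 0.004], [0.041, 0.999, 0.001], [-0.004, 0.001, -1.0]]
wrist_force: [0.0, 0.5, -3.5]
finger_gap: 0.0634
grip_force: 30.0
```

```bash
python3 -c "
from h import *
plan(.4825,-.271,.16,87.6)"
```

```text
t 12.4 pos [0.5552 0.1989 0.1674] yaw 87.6 -> units [  1.33 -11.81   0.16] twist 0.01 gap 0.0634 F [ 0.   0.5 -3.5]
```

>>> move_arm(motion=[[0.1,-0.8,0,0,45],[0.2,-1.7,0,0,45],[0.3,-2.6,0,0,45],[0.4,-3.5,0,0,45],[0.5,-4.4,0,0,45]])

```text
t: 12.82
position: [0.5262, 0.0222, 0.1635]
tool_rot: [[-0.999, 0.041, 0.0], [0.041, 0.999, -0.0], [-0.0, -0.0, -1.0]]
wrist_force: [0.3, -0.2, -3.8]
finger_gap: 0.064
grip_force: 30.0
```

>>> move_arm(motion=[[0.1,-0.9,0,0,45],[0.2,-1.8,0,0,45],[0.3,-2.7,0,0,45],[0.4,-3.6,0,0,45],[0.5,-4.5,0,0,45]])

```text
t: 13.23
position: [0.4987, -0.157, 0.1636]
tool_rot: [[-0.999, 0.042, 0.0], [0.042, 0.999, -0.0], [-0.0, -0.0, -1.0]]
wrist_force: [0.7, 0.1, -3.0]
finger_gap: 0.0635
grip_force: 30.0
```

>>> move_arm(motion=[[0.1,-0.9,0,0,45],[0.2,-1.8,0,0,45],[0.33,-2.6,0,0,45],[0.33,-2.91,0,0,45],[0.33,-2.91,0,0,45]])

```text
t: 13.65
position: [0.481, -0.2735, 0.1634]
tool_rot: [[-0.999, 0.044, 0.0], [0.044, 0.999, -0.001], [-0.0, -0.001, -1.0]]
wrist_force: [-0.7, 0.5, -2.8]
finger_gap: 0.0637
grip_force: 30.0
```

```bash
python3 -c "
from h import *
plan(.4825,-.271,.0335,87.6)"
```

```text
t 13.65 pos [ 0.481  -0.2735  0.1634] yaw 87.5 -> units [-0.03  0.07  3.25] twist -0.03 gap 0.0637 F [-0.7  0.5 -2.8]
```

>>> move_arm(motion=[[0,0.05,0.8,0,45],[0,0.05,1.6,0,45],[0,0.05,2.2,0,45],[0,0.05,2.6,0,45],[0,0.05,2.8,0,45]])

```text
t: 14.07
position: [0.4808, -0.2672, 0.0492]
tool_rot: [[-0.999, 0.041, -0.003], [0.041, 0.999, 0.002], [0.003, 0.002, -1.0]]
wrist_force: [-0.1, 1.2, -2.8]
finger_gap: 0.0635
grip_force: 30.0
```

>>> move_arm(motion=[[0,0,0.1,0,45],[0,0,0.2,0,45],[0,0,0.3,0,45],[0,0,0.38,0,45],[0,0,0.43,0,45]])

```text
t: 14.48
position: [0.4818, -0.2693, 0.0343]
tool_rot: [[-0.999, 0.042, 0.001], [0.042, 0.999, -0.0], [-0.001, -0.0, -1.0]]
wrist_force: [-0.6, 0.1, -2.8]
finger_gap: 0.0639
grip_force: 30.0
```

>>> move_arm(motion=[[0,0,0.0,0,45],[0,0,0,0,82],[0,0,0,0,82],[0,0,0,0,82],[0,0,0,0,82]])

```text
t: 14.9
position: [0.4818, -0.2694, 0.0344]
tool_rot: [[-0.999, 0.042, 0.001], [0.042, 0.999, -0.0], [-0.001, -0.0, -1.0]]
wrist_force: [-0.3, -0.5, -0.3]
finger_gap: 0.0814
grip_force: 0.0
```

>>> move_arm(motion=[[0,0,0,0,82],[0,0,-0.7,0,82],[0,0,-1.5,0,82],[0,0,-2.4,0,82],[0,0,-3.2,0,82]])

```text
t: 15.32
position: [0.4815, -0.2692, 0.164]
tool_rot: [[-0.999, 0.042, 0.0], [0.042, 0.999, -0.0], [-0.0, -0.0, -1.0]]
wrist_force: [0.2, -0.2, 0.5]
finger_gap: 0.0821
grip_force: 0.0
```

```bash
python3 -c "
from h import *
plan(.518,.458,.16,100)"
```

```text
t 15.32 pos [ 0.4815 -0.2692  0.164 ] yaw 87.6 -> units [-0.15 18.2   0.1 ] twist -2.48 gap 0.0821 F [ 0.2 -0.2  0.5]
```

>>> move_arm(motion=[[0,1,0,0,82],[0,2,0,0,82],[0,3,0,0,82],[0,4,0,0,82],[0,5,0,0,82]])

```text
t: 15.73
position: [0.4896, -0.0677, 0.1623]
tool_rot: [[-0.999, 0.042, 0.001], [0.042, 0.999, -0.0], [-0.001, -0.0, -1.0]]
wrist_force: [0.9, 0.4, 0.3]
finger_gap: 0.0821
grip_force: 0.0
```

>>> move_arm(motion=[[0,1,0,0,82],[0,2,0,0,82],[0,3,0,0,82],[0,4,0,0,82],[0,5,0,0,82]])

```text
t: 16.15
position: [0.498, 0.1325, 0.1623]
tool_rot: [[-0.999, 0.042, 0.001], [0.042, 0.999, 0.0], [-0.001, 0.0, -1.0]]
wrist_force: [0.8, 0.3, -0.7]
finger_gap: 0.0822
grip_force: 0.0
```

>>> move_arm(motion=[[0,1,0,0,82],[0,2,0,0,82],[0,3,0,0,82],[0,4,0,0,82],[0,5,0,0,82]])

```text
t: 16.57
position: [0.5062, 0.3324, 0.1622]
tool_rot: [[-0.999, 0.041, 0.0], [0.041, 0.999, 0.0], [-0.0, 0.0, -1.0]]
wrist_force: [0.4, -0.1, 0.2]
finger_gap: 0.082
grip_force: 0.0
```

>>> move_arm(motion=[[0,1,0,0,82],[0,2,0,0,82],[-0.1,3,0,0,82],[-0.15,3.2,0,0,82],[-0.15,3.2,0,0,82]])

```text
t: 16.98
position: [0.5174, 0.46, 0.1614]
tool_rot: [[-0.999, 0.039, -0.0], [0.039, 0.999, 0.0], [0.0, 0.0, -1.0]]
wrist_force: [-0.7, -0.6, -0.6]
finger_gap: 0.082
grip_force: 0.0
```

```bash
python3 -c "
from h import *
snap('wrist','w5'); plan(.518,.458,.023,87.6)"
```

```text
t 17.03 pos [0.5176 0.4581 0.1614] yaw 87.7 -> units [-0.01 -0.    3.46] twist 0.02 gap 0.0818 F [ 0.8 -1.   1. ]
```

View pics/w5.png

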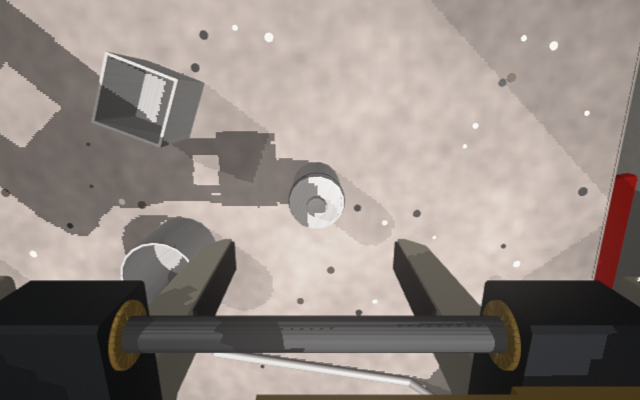

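The small round lid is centred at (316,202), straight under the tool within about 2 mm.

>>> move_arm(motion=[[-0.03,0.03,0.8,0,82],[-0.03,0.03,1.6,0,75],[-0.03,0.03,2.4,0,70],[-0.03,0.03,3.1,0,65],[-0.03,0.03,3.45,0,65]])

```text
t: 17.45
position: [0.518, 0.4561, 0.0207]
tool_rot: [[-0.999, 0.043, -0.004], [0.043, 0.999, -0.003], [0.004, -0.003, -1.0]]
wrist_force: [-0.5, -0.9, -0.5]
finger_gap: 0.0656
grip_force: 0.0
```

>>> move_arm(motion=[[0,0,0,0,25],[0,0,0,0,25],[0,0,0,0,25],[0,0,0,0,25],[0,0,0,0,25]])

```text
t: 17.87
position: [0.5202, 0.4598, 0.0264]
tool_rot: [[-0.999, 0.042, 0.003], [0.042, 0.999, 0.002], [-0.003, 0.002, -1.0]]
wrist_force: [1.0, -0.6, 8.5]
finger_gap: 0.0438
grip_force: 30.0
```

>>> move_arm(motion=[[0,0,0,0,25],[0,0,0,0,25],[0,0,0,0,25]])

```text
t: 18.12
position: [0.5202, 0.4598, 0.0264]
tool_rot: [[-0.999, 0.041, 0.003], [0.041, 0.999, 0.002], [-0.003, 0.002, -1.0]]
wrist_force: [0.1, -0.7, 7.1]
finger_gap: 0.0437
grip_force: 30.0
```

>>> move_arm(motion=[[0,0,-0.7,0,25],[0,0,-1.5,0,25],[0,0,-2.3,0,25],[0,0,-3.1,0,25],[0,0,-3.5,0,25]])

```text
t: 18.53
position: [0.52, 0.4598, 0.1693]
tool_rot: [[-0.999, 0.041, 0.004], [0.042, 0.999, 0.003], [-0.004, 0.003, -1.0]]
wrist_force: [0.3, 0.4, -0.7]
finger_gap: 0.044
grip_force: 30.0
```

```bash
python3 -c "
from h import *
plan(.4855,-.168,.16,87.6)"
```

```text
t 18.53 pos [0.52   0.4598 0.1693] yaw 87.6 -> units [  0.21 -15.72   0.18] twist 0.0 gap 0.044 F [ 0.3  0.4 -0.7]
```

>>> move_arm(motion=[[0,-0.9,0,0,25],[0,-1.8,0,0,25],[0,-2.7,0,0,25],[0,-3.6,0,0,25],[0,-4.5,0,0,25]])

```text
t: 18.95
position: [0.5111, 0.2776, 0.1648]
tool_rot: [[-0.999, 0.041, 0.001], [0.041, 0.999, 0.0], [-0.001, 0.0, -1.0]]
wrist_force: [0.7, -0.3, -1.7]
finger_gap: 0.0436
grip_force: 30.0
```

>>> move_arm(motion=[[0,-0.9,0,0,25],[0,-1.8,0,0,25],[0,-2.7,0,0,25],[0,-3.6,0,0,25],[0,-4.5,0,0,25]])

```text
t: 19.37
position: [0.5037, 0.0978, 0.1648]
tool_rot: [[-0.999, 0.041, 0.001], [0.041, 0.999, 0.0], [-0.001, 0.0, -1.0]]
wrist_force: [1.7, 0.0, -2.6]
finger_gap: 0.0439
grip_force: 30.0
```

>>> move_arm(motion=[[0,-0.9,0,0,25],[0,-1.8,0,0,25],[0,-2.7,0,0,25],[0,-3.6,0,0,25],[0.1,-4.5,0,0,25]])

```text
t: 19.78
position: [0.4927, -0.0821, 0.1649]
tool_rot: [[-0.999, 0.041, 0.002], [0.041, 0.999, -0.0], [-0.002, -0.0, -1.0]]
wrist_force: [1.2, 0.6, -2.1]
finger_gap: 0.0435
grip_force: 30.0
```

>>> move_arm(motion=[[0,-0.9,0,0,25],[0.1,-1.8,0,0,25],[0.1,-2.2,0,0,25],[0.1,-2.2,0,0,25],[0.1,-2.2,0,0,25]])

```text
t: 20.2
position: [0.4848, -0.1684, 0.1645]
tool_rot: [[-0.999, 0.043, 0.0], [0.043, 0.999, -0.0], [-0.0, -0.0, -1.0]]
wrist_force: [-0.4, 0.4, -1.9]
finger_gap: 0.0434
grip_force: 30.0
```

```bash
python3 -c "
from h import *
plan(.4855,-.168,.0352,87.6)"
```

```text
t 20.2 pos [ 0.4848 -0.1684  0.1645] yaw 87.5 -> units [-0.02  0.01  3.23] twist -0.02 gap 0.0434 F [-0.4  0.4 -1.9]
```

>>> move_arm(motion=[[0,0,0.8,0,25],[0,0,1.6,0,25],[0,0,2.2,0,25],[0,0,2.6,0,25],[0,0,2.8,0,25]])

```text
t: 20.62
position: [0.4842, -0.1663, 0.0503]
tool_rot: [[-0.999, 0.04, -0.002], [0.04, 0.999, 0.001], [0.003, 0.001, -1.0]]
wrist_force: [0.7, -0.5, -1.5]
finger_gap: 0.0439
grip_force: 30.0
```

>>> move_arm(motion=[[0,0,0.1,0,25],[0,0,0.2,0,25],[0,0,0.3,0,25],[0,0,0.38,0,25],[0,0,0.42,0,25]])

```text
t: 21.03
position: [0.4852, -0.1681, 0.0355]
tool_rot: [[-0.999, 0.042, 0.001], [0.042, 0.999, -0.0], [-0.001, -0.0, -1.0]]
wrist_force: [-0.1, -0.3, -2.4]
finger_gap: 0.0438
grip_force: 30.0
```

>>> move_arm(motion=[[0,0,0.0,0,25],[0,0,0,0,60],[0,0,0,0,60],[0,0,0,0,60],[0,0,0,0,60]])

```text
t: 21.45
position: [0.4852, -0.1682, 0.0355]
tool_rot: [[-0.999, 0.042, 0.001], [0.042, 0.999, -0.0], [-0.001, -0.0, -1.0]]
wrist_force: [-0.3, 0.1, 0.4]
finger_gap: 0.0593
grip_force: 0.0
```

>>> move_arm(motion=[[0,0,0,0,60],[0,0,-0.7,0,60],[0,0,-1.5,0,60],[0,0,-2.4,0,60],[0,0,-3.2,0,60]])

```text
t: 21.87
position: [0.4849, -0.168, 0.1652]
tool_rot: [[-0.999, 0.042, 0.0], [0.042, 0.999, -0.0], [-0.0, -0.0, -1.0]]
wrist_force: [-0.4, -0.1, 0.0]
finger_gap: 0.06
grip_force: 0.0
```

>>> move_arm(motion=[[0.5,0.9,-0.3,0,60],[1,1.8,-0.6,0,60],[1.5,2.7,-0.9,0,60],[2,3.6,-1,0,60],[2,4.3,-1,0,60]])

```text
t: 22.28
position: [0.4098, 0.0088, 0.2043]
tool_rot: [[-0.999, 0.042, 0.001], [0.042, 0.999, 0.0], [-0.001, 0.0, -1.0]]
wrist_force: [1.5, 0.3, 0.0]
finger_gap: 0.0601
grip_force: 0.0
```

```bash
python3 -c "
from h import *
plan(.4855,-.168,.0352,87.6)
a,_=snap('side','s2');b,_=snap('scene','s3')
c=np.hstack([cv2.resize(a[100:370,220:480],(390,405)),cv2.resize(b[130:310,110:480],(410,200)) if 0 else cv2.resize(b[130:310,110:310],(405,405))[:, :405]])
cv2.imwrite('pics/f1.png',c[...,::-1]); cv2.imwrite('pics/f2.png',cv2.resize(b[130:310,110:480],(740,360))[...,::-1])"
```

```text
t 22.28 pos [0.4098 0.0088 0.2043] yaw 87.6 -> units [-2.07 -4.34  4.23] twist -0.0 gap 0.0601 F [1.5 0.3 0. ]
```

View pics/f1.png

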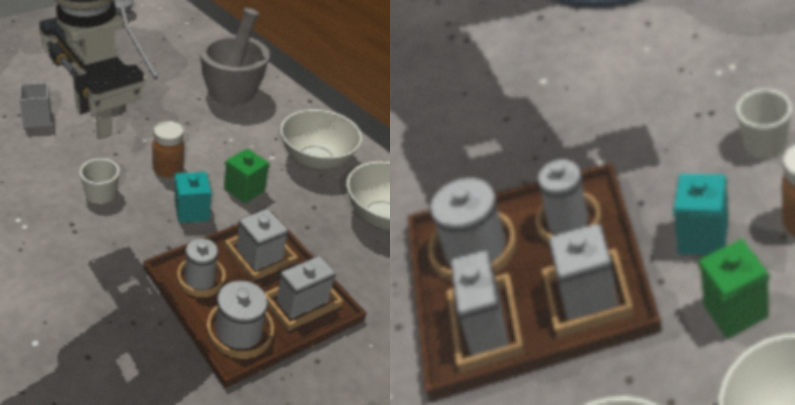

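View pics/f2.png

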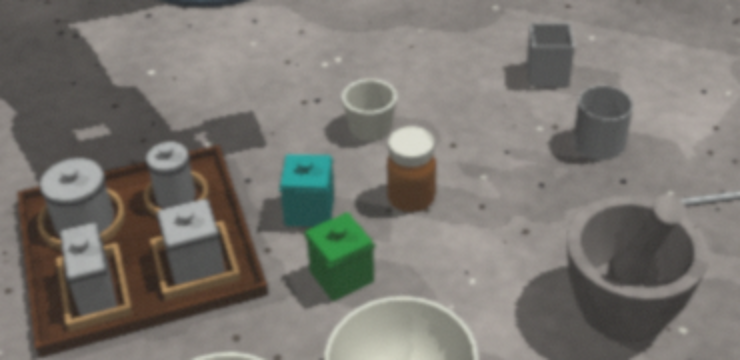

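All four tins are upright inside their matching wells. In the crop, the open tins at (550,55) and (604,120) are standing untouched.

```bash
python3 -c "
from workcell import manip
print(manip.hand_in())"
```

```text
the job is handed in; nothing more can be done
None
```

Job handed in at about 22 s: all four lidded tins stand upright in their own wells, the two open tins are untouched, nothing was knocked over, and the one hard touchdown was the square tin at a 48 N wrist reading (limit 120 N).

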